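# Shut a control box and hold the tag reader flush on its sloping lid

## Robot

A 6-joint arm with a two-finger parallel gripper is mounted at the origin on a cart in front of the work surface, level with it; the furniture and walls round the work are solid. World frame = base frame: x ahead of the robot, y to its left, z up, the work surface at z = 0. Lengths are in m, angles in rad, forces in N, time in s.
With the tool pointing down it reaches from about 0.325 to 0.875 m from the base axis. Payload 4.4 kg.
Tool frame: the origin (TCP) lies midway between the tips of the shut fingers; the grasp point (between the pads) lies 19 mm behind it; z points along the fingers, y is the line along which they close (so a half turn about z gives the same grasp; the last joint's range is limited). The gripper opens to 85 mm and grips with 20 to 120 N. Pads are 22 mm wide; open, the fingers measure 114 mm over their backs; the gripper's body (76 mm by 85 mm) begins 54 mm behind the grasp point. The pads swing forward as they close: fully open they stand 13 mm farther back than shut.
Start: joints at [-1.407, 0.207, 1.542, -0, 1.393, -0.15], TCP at [0.177, -0.547, 0.231] pointing down, gripper open.
Joint ranges: [-2.73, 2.73], [-0.86, 2.22], [0.23, 2.46], [-1.11, 4.25], [0.08, 2.63], [-2.82, 2.82]. Speed limits (rad/s): [2.79, 2.79, 3.14, 3.14, 3.14, 3.14].

## Interface

Orientations are given as a unit quaternion [x, y, z, w].
In Python, from bench import robot gives the robot as it stands.
- The arm moves only by the tool apply_moves, never from a script. Its argument "motion" is a list of rows, each an object of numbers: "wx", "wy", "wz": the turn, a rotation vector about the tool's x, y, z in degrees; "x", "y", "z": the shift along the tool's x, y, z in m; "fingers": the finger opening in m, from 0 to 0.0854. A call has 1 to 20 rows; each row shifts and turns the commanded pose from where the row before left it, along the tool's axes as they then stand; what a row does not reach is not made up. A row lasts 1/8 s, in which the tool goes at most 62.5 mm and 10.7 degrees, less where a joint would pass 70% of its speed; a pose out of reach is approached as far as the arm can. A call with a gripper value outside its range is refused whole. The fingers move at their own pace and stop on an object; "squeeze" is the grip in N (left out, the last holds). Time passes only in rows, so rows that do not move let the fingers close. It gives the time, the measured TCP pose, the force, the opening and the grip force at its end, in the units of the state.
- robot.get_state(): the state, without advancing time (a new reading comes with each control period).
- robot.snapshot(name): name is "scene" or "top"; returns (picture, depth): 420x560x3 uint8, red, green, blue; 420x560 float32, m along the optical axis (not along the pixel's ray), 0 where there is no reading.
- robot.camera_info(name): a dict with "fovy" (degrees; the focal length in pixels is half the picture's height over the tangent of half this angle, whatever the lens; pixels are square), "cx", "cy" (the principal point, pixels), "k1" (the pictures are not rectified: a ray, as slopes to the right and down, at radius r is drawn at 1 + k1 r^2 times it, then the intrinsics apply), "R" (3x3) and "t" (3): a world point X has camera coordinates R X + t. Camera axes: x right, y down, z forward; pixel columns grow to the right and rows downward; lengths in m; the calibration is good to about 2 mm. A picture is of the moment at which its call begins. camera_info takes no time and is no camera call.
- robot.close_job(): hands the job in; it is judged then, once.
The state is a dict: "clock": time; "joint_positions": joint angles; "joint_vel": joint speeds; "effort": joint torques, N m; "ee_pos": TCP position; "orientation": TCP orientation; "force": force on the tool from outside, world axes, zero at the start; "torque": the same for the moment, N m; "gripper_width": opening from 0.0 (shut) to 1.0 (fully open); "finger_force": force on a finger pad.
Only numpy, scipy, OpenCV 4.12 (cv2) and the standard library are available. Lean on these libraries where they do the work, as an engineer would, in place of code of your own. Each camera call takes 0.05 s, during which the arm holds its last target. There are 200 camera calls.

## Task

The lid of the tilted control box stands open: swing it fully shut so that its tab snaps in behind the rim of the front wall. Then pick up the hand-held tag reader, tilt it to match the slope of the lid, set its flat foot flush inside the raised frame of the lid's reading window, and keep it pressed there with a steady, moderate push, without forcing it. Finish while still gripping the reader and pressing it flush, and leave the box's tilt and the other things on the bench as they are.

Things in the scene. Friction and masses are not known exactly. Their poses are not given: they have to be found in the camera images.
- reader: Hand-held tag reader, 0.16 kg, upright on the bench: black foot 72 (x) x 52 (y) x 10 mm, on it a grey body 60 x 36 mm up to 49 mm high, to be gripped across its 36 mm (y) above the foot. Origin: centre of the flat underside (sensing face), z up out of it. A half turn about z makes no difference.
- window: Reading window, fixed on the lid: flat pad 80 x 60 mm inside a raised frame 4 mm high above the pad and 4.5 mm wide (4 mm play all round the reader's foot, whose 72 mm lie along x). Origin: centre of the pad's surface. z: outward normal of the lid; y: along the lid's hinge; x: towards the hinge, up the slope when shut.
- lid (a joint): Angle of the white lid, 158 mm from hinge to free edge, 166 mm wide, hinged on the box's far edge: 0 = shut; opening swings the free edge up and away from the robot. Starts 1.2 to 1.65 open and stays where left (about 1 N at the free edge moves it). At about 0.07 the tab under the free edge meets the sprung roller catch in the front wall; about 5 N there snaps it home, below 0.02.
- box (a joint): Tilt of the white box (150 x 156 x 60 mm with lid) in its U bracket: slope of the shut lid to the horizontal, falling towards the bracket's -x side (the robot), 0.2 to 0.55. Held by tight knobs; it does not yield to a push of 25 N on the lid. It must stay as found.
- lid_hinge (a point): Middle of the lid's hinge axis. The lid's outer face lies 4.5 mm outside this axis; the window's centre is 66 mm from it; its frame spans 21 to 111 mm from it.
- lid_edge (a point): Middle of the lid's free edge, on its outer face, 158 mm from the hinge (a finger lip 44 mm wide stands out 7 mm further); the tab and the catch are just under it. Between the window's frame and this edge lies a plain strip 47 mm wide: press here to shut the lid.
- box_front (a point): Middle of the box's front wall (robot's side), 75 mm from the tilt axis; it shows whether the tilt has been disturbed. The tilt axis is 85 mm above the bench.
- bracket: Dark steel U bracket fixed to the bench, base 130 x 186 mm, two cheeks with black knobs, 224 mm wide over the knobs, top of cheeks 110 mm. Origin: centre of its underside, under the tilt axis; x away from the robot's side, y along the hinge axes.
- date_stamp: Hand stamp with red handle, 30 x 52 x 80 mm, standing; a bystander. Origin: centre of its underside.
- connector: Black round cable connector lying down, 53 x 32 x 32 mm; a bystander. Origin: underside.
- small_carton: Small dark blue carton, 100 x 68 x 45 mm; a bystander. Origin: centre of its underside.
- tape_brown: Roll of brown parcel tape lying flat, 110 mm across, 48 mm high; a bystander. Origin: centre of its underside.
Not all that is in view belongs to the job. What is shaped like the reader but purple or yellow is not meant.

How it is judged:
On the way, in this order (a step that is already met when the one before it is completed fails the run):
1. the lid is shut, its tab behind the rim, while the reader still stands on the bench (value of joint lid below 0.03 rad and height (world z) of reader below 0.01 m), for 0.2 s.
2. the reader is lifted off the bench in the fingers (height (world z) of reader above 0.04 m and contact force between the fingers and reader above 1 N), for 0.1 s.
At the end, for the whole second after the job is handed in: The lid is shut (angle below 0.03 rad); the reader's foot lies inside the window's frame, within 7 mm of its centre each way, its underside within 2 mm of the pad and parallel to it within 0.04 rad, pressed on with more than 3 N, still gripped by the fingers (more than 2 N) and at rest (value of joint lid below 0.03 rad and z of reader in the frame of window between -0.002 and 0.002 m and x of reader in the frame of window between -0.007 and 0.007 m and y of reader in the frame of window between -0.007 and 0.007 m and angle between the z axis of reader and the z axis of window, either way round below 0.04 rad and contact force between reader and window above 3 N and contact force between the fingers and reader above 2 N and linear speed of reader below 0.01 m/s); the arm keeps its last pose, push and grip.
It fails at once if the reader or the lid's window is forced (more than 60 N between them) (contact force between reader and window above 60 N).
It fails at once if the box is pushed out of its tilt (distance of box_front from where it was at the start of the episode above 0.006 m).
It fails at once if another thing on the bench is shifted by more than 30 mm (distance of any of date_stamp, connector, small_carton, tape_brown from where it was at the start of the episode above 0.03 m).
It also fails if it takes over 59 s, if anything falls off the work surface, if the arm or the gripper's body presses on something with over 40 N, if the wrist force passes 120 N, or if a joint passes its speed limit or range.

## Working session

There is one attempt and no reset: what is moved stays moved. The work goes in short steps, Python scripts to look and compute and a tool call to move; the robot and the scene stay as the last step left them, time stands still between calls to the robot, and variables do not carry over. Pictures are saved under pics/ and viewed, at most 10 in all, crops included, and the job is handed in when it is done.

Besides the shell and the picture viewer there is one more tool, called after "Request:" as name(argument=value, ...), one argument or row to a line, values as JSON. apply_moves: Moves the arm, as the interface text tells. Its arguments: {"type":"object","properties":{"motion":{"type":"array","items":{"type":"object","properties":{"wx":{"type":"number"},"wy":{"type":"number"},"wz":{"type":"number"},"x":{"type":"number"},"y":{"type":"number"},"z":{"type":"number"},"fingers":{"type":"number"}}}},"squeeze":{"type":"number"}},"required":["motion"]}

```bash
mkdir -p pics; cat > h.py <<'E'
import numpy as np, cv2
from bench import robot
from scipy.spatial.transform import Rotation as Rn
def snap(n):
    im,d=robot.snapshot(n); np.savez('pics/last_%s.npz'%n,im=im,d=d); return im,d
def K(n):
    c=robot.camera_info(n); return c,210/np.tan(np.radians(c['fovy'])/2)
def rays(n,uv):
    c,f=K(n); M=np.array([[f,0,c['cx']],[0,f,c['cy']],[0,0,1.]])
    p=(np.asarray(uv,float).reshape(-1,2)-[c['cx'],c['cy']])/f
    q=p.copy()
    for _ in range(20): q=p/(1+c['k1']*(q**2).sum(1,keepdims=True))
    return np.c_[q,np.ones(len(q))]
def pts(n,uv,d):   # depth unprojection
    uv=np.asarray(uv).reshape(-1,2); c,_=K(n); r=rays(n,uv)
    X=r*d[uv[:,1].astype(int),uv[:,0].astype(int)][:,None]
    return (X-np.array(c['t']))@np.array(c['R'])
def onz(n,uv,z):
    c,_=K(n); R=np.array(c['R']); o=-R.T@np.array(c['t']); r=rays(n,uv)@R
    return o+r*((z-o[2])/r[:,2])[:,None]
def cloud(n,d):
    v,u=np.mgrid[0:420,0:560]; return pts(n,np.c_[u.ravel(),v.ravel()],d).reshape(420,560,3)
E
python3 - <<'E'
from h import *
print(robot.get_state())
for n in('scene','top'):
    im,d=snap(n); cv2.imwrite('pics/%s0.png'%n,im[:,:,::-1]); c,f=K(n); print(n,f,c['k1'],-np.array(c['R']).T@c['t'],np.array(c['R'])[2],(d>0).mean())
E
```

```text
{'clock': 0.0, 'joint_positions': array([-1.40748214e+00,  2.07419943e-01,  1.54296174e+00, -2.91578062e-05,
        1.39355144e+00, -1.50473390e-01]), 'joint_vel': array([-0.00032357,  0.0002904 , -0.00073429, -0.00044875, -0.0006359 ,
        0.00099083]), 'effort': array([-9.34847412e-04, -3.83032036e+01, -2.91597837e+01, -3.67686343e-04,
        1.05319024e-02,  2.65631719e-06]), 'ee_pos': array([ 0.17734891, -0.54615042,  0.23012214]), 'orientation': array([ 9.87716315e-01,  1.56253357e-01, -2.18604817e-05, -1.17011422e-03]), 'force': array([0.81122126, 0.09735512, 0.20018618]), 'torque': array([-0.0085248 ,  0.00444057, -0.00718669]), 'finger_force': 0.0, 'gripper_width': 1.002456243006751}
scene 480.1545230229377 0.017838245560618075 [-0.08293815  1.08442745  1.02790608] [ 0.40718092 -0.68188173 -0.60765204] 0.979562074829932
top 485.1625568004537 -0.16862346764501024 [0.37091168 0.06141854 1.2838406 ] [ 0.11701258 -0.00455332 -0.99311999] 0.9959778911564626
```

View pics/scene0.png

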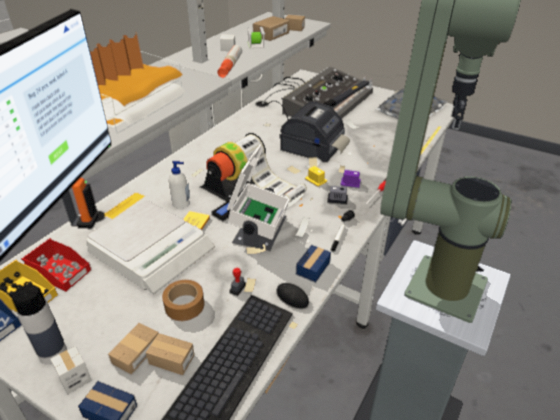

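View pics/top0.png

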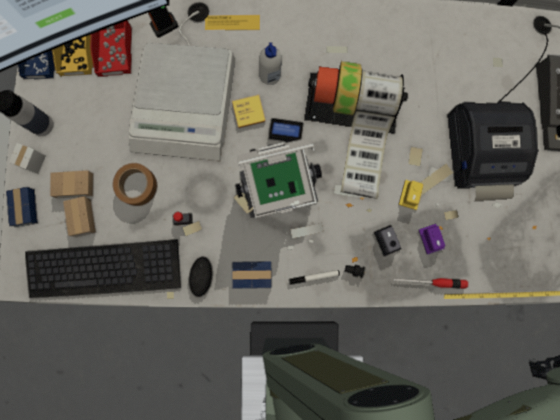

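```bash
python3 - <<'E'
from h import *
S=np.load('pics/last_scene.npz');T=np.load('pics/last_top.npz')
def c(im,u,v,w,h): return cv2.resize(im[v:v+h,u:u+w],(400,300),interpolation=cv2.INTER_CUBIC)
a=np.vstack([np.hstack([c(S['im'],210,120,160,120),c(T['im'],217,125,120,90)]),np.hstack([c(S['im'],295,150,80,60),c(T['im'],365,170,96,72)])])
cv2.imwrite('pics/crop1.png',a[:,:,::-1])
P=cloud('top',T['d']);Q=cloud('scene',S['d'])
im=T['im'].astype(int)
for nm,(u,v) in dict(reader=(387,238),purple=(432,238),yellow=(411,188),pcb=(277,180),table=(340,230)).items(): print(nm,P[v,u].round(4))
for nm,(u,v) in dict(reader=(338,192),purple=(351,175),yellow=(316,172),pcb=(262,210)).items(): print('S',nm,Q[v,u].round(4))
# height map columns over box in top
print(np.round(P[135:225:4,[248,262,277,292,308],2],3))
E
```

```text
reader [ 0.4592 -0.2158  0.0454]
purple [ 0.4585 -0.3342  0.0495]
yellow [ 0.5893 -0.2815  0.052 ]
pcb [0.6054 0.0682 0.0695]
table [ 0.4839 -0.0994  0.0009]
S reader [ 0.4475 -0.2026  0.0523]
S purple [ 0.4531 -0.3244  0.0534]
S yellow [ 0.5775 -0.2851  0.0459]
S pcb [0.6088 0.0391 0.0658]
[[-0.004  0.001  0.014  0.017 -0.003]
 [-0.007  0.001  0.012  0.017 -0.001]
 [ 0.003 -0.008  0.148  0.183  0.257]
 [-0.001  0.154  0.236  0.263 -0.005]
 [-0.003  0.235  0.27   0.07  -0.004]
 [ 0.206  0.272  0.268  0.079 -0.002]
 [ 0.274  0.074  0.263  0.076 -0.   ]
 [ 0.075  0.088  0.087  0.074  0.004]
 [ 0.067  0.077  0.073  0.072  0.014]
 [ 0.069  0.075  0.071  0.071  0.108]
 [ 0.062  0.073  0.073  0.066  0.112]
 [ 0.066  0.072  0.071  0.068  0.085]
 [ 0.111  0.07   0.069  0.071  0.059]
 [ 0.112  0.065  0.067  0.072  0.047]
 [ 0.09   0.066  0.063  0.071  0.052]
 [ 0.009  0.066  0.058  0.061  0.045]
 [ 0.007  0.062  0.057  0.049  0.04 ]
 [ 0.008  0.061  0.046  0.045  0.088]
 [ 0.007  0.045  0.049  0.092  0.003]
 [ 0.01   0.046  0.1    0.001 -0.   ]
 [ 0.     0.093  0.001 -0.002  0.002]
 [ 0.001  0.     0.002 -0.004  0.   ]
 [-0.002 -0.002 -0.002 -0.004 -0.006]]
```

View pics/crop1.png

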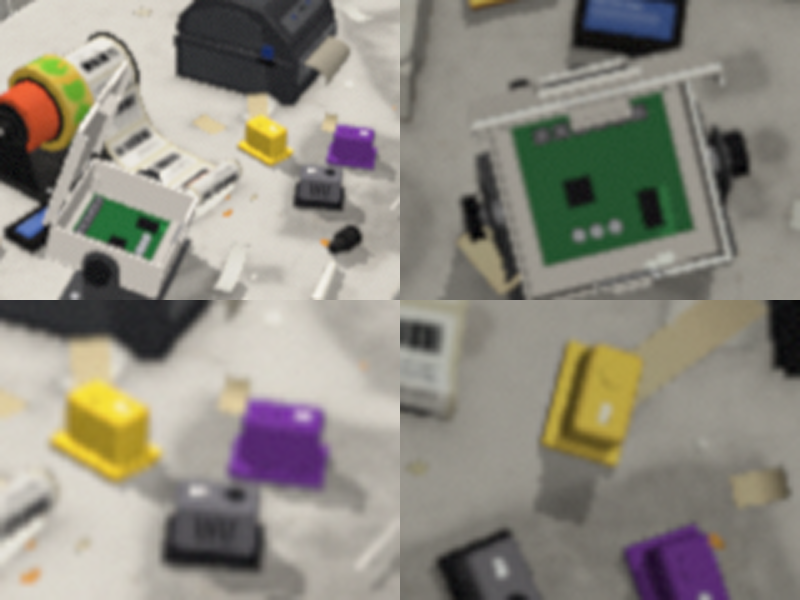

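Reader: top (387,240) / scene (338,193), grey body on a black foot. The yellow (411,190) and purple (432,238) look-alikes are rejected. The box lid stands open with its free edge at top ≈(277,157), z≈0.27.

```bash
cat >> h.py <<'E'
def plane(X):
    for _ in range(4):
        m=X.mean(0); n=np.linalg.svd(X-m,full_matrices=False)[2][2]; n*=np.sign(n[2]) or 1
        r=(X-m)@n; X=X[abs(r)<2*r.std()+1e-4]
    return n,m,r.std()
E
python3 - <<'E'
from h import *
for nm in('top','scene'):
    D=np.load('pics/last_%s.npz'%nm); P=cloud(nm,D['d']); im=D['im']; hsv=cv2.cvtColor(im,cv2.COLOR_RGB2HSV)
    box=(abs(P[...,0]-.62)<.16)&(abs(P[...,1]-.06)<.12)&(D['d']>0)
    g=box&(hsv[...,0]>45)&(hsv[...,0]<85)&(hsv[...,1]>100)&(P[...,2]>.03)&(P[...,2]<.1)
    n,m,s=plane(P[cv2.erode(g.astype(np.uint8),np.ones((3,3)))>0]); print(nm,'pcb n',n.round(4),m.round(4),s, 'slope',np.arccos(n[2]),'yaw',np.arctan2(-n[1],-n[0]))
    r=cv2.minAreaRect(np.argwhere(g)[:,::-1].astype(np.float32)); c=cv2.boxPoints(r); print('pcb corners z.06',onz(nm,c,m[2]).round(3).tolist())
    L=box&(P[...,2]>.15)&(hsv[...,1]<60); X=P[L]; n,m,s=plane(X); print('lid',n.round(4),m.round(4),s,len(X),'max z',np.sort(X[:,2])[-20:].round(3))
    X=P[box&(P[...,2]>.255)];print('edge',X.min(0).round(3),X.max(0).round(3),X.mean(0).round(3),len(X))
    psi=.2; ex=np.array([np.cos(psi),np.sin(psi)]);ey=np.array([-ex[1],ex[0]])
    d=P[...,:2]@ey
    print('y-ext', np.percentile(X[:,:2]@ey,[1,99]).round(3), np.polyfit(X[:,1],X[:,0],1))
    # reader
    rb=(abs(P[...,0]-.45)<.06)&(abs(P[...,1]+.21)<.06)
    low=hsv[...,2].astype(int)
    tm=rb&(P[...,2]>.035); X=P[tm]; print('reader body top',np.median(X,0).round(4),len(X))
    if nm=='top':
        m=rb&(P[...,2]>.038); c=np.argwhere(m)[:,::-1].astype(np.float32); q=cv2.boxPoints(cv2.minAreaRect(c)); print('body top rect',onz(nm,q,.049).round(4).tolist())
        m=rb&(low<120)&(P[...,2]<.025)&(P[...,2]>.003); n_,lab,st,ce=cv2.connectedComponentsWithStats((rb&((P[...,2]>.006))).astype(np.uint8)); i=1+st[1:,4].argmax(); q=cv2.boxPoints(cv2.minAreaRect(np.argwhere(lab==i)[:,::-1].astype(np.float32))); print('all rect',q.tolist(),onz(nm,q,.01).round(4).tolist())
E
```

```text
top pcb n [-0.2098 -0.056   0.9761] [0.6083 0.0659 0.0683] 0.0020525772049126466 slope 0.2188568472099513 yaw 0.2609423129119875
pcb corners z.06 [[0.648, 0.135, 0.068], [0.676, 0.024, 0.068], [0.572, -0.0, 0.068], [0.545, 0.11, 0.068]]
lid [0.8994 0.2267 0.3737] [0.64   0.0767 0.2355] 0.0018217927679768178 846 max z [0.283 0.283 0.284 0.284 0.284 0.284 0.284 0.284 0.284 0.284 0.284 0.284
 0.284 0.285 0.285 0.285 0.286 0.287 0.287 0.287]
edge [ 0.595 -0.01   0.255] [0.651 0.152 0.287] [0.622 0.07  0.271] 440
y-ext [-0.136  0.027] [-0.24472634  0.63928558]
reader body top [ 0.4542 -0.2228  0.0476] 329
body top rect [[0.4764, -0.1929, 0.049], [0.4911, -0.228, 0.049], [0.4352, -0.251, 0.049], [0.4207, -0.2159, 0.049]]
all rect [[372.4310302734375, 231.6724395751953], [390.89654541015625, 223.75865173339844], [401.55169677734375, 248.62071228027344], [383.086181640625, 256.53448486328125]] [[0.4786, -0.1848, 0.01], [0.4997, -0.2351, 0.01], [0.4333, -0.2625, 0.01], [0.4126, -0.2122, 0.01]]
scene pcb n [-0.1893 -0.0629  0.9799] [0.6207 0.0514 0.0716] 0.0018068773249842658 slope 0.2008362056538901 yaw 0.32064571246843965
pcb corners z.06 [[0.644, 0.089, 0.072], [0.673, 0.014, 0.072], [0.568, 0.014, 0.072], [0.543, 0.088, 0.072]]
lid [0.9197 0.2234 0.3228] [0.6338 0.0861 0.2274] 0.0030714060291958624 473 max z [0.28  0.28  0.28  0.28  0.281 0.281 0.282 0.282 0.282 0.283 0.283 0.284
 0.285 0.285 0.286 0.286 0.286 0.286 0.286 0.286]
edge [ 0.594 -0.011  0.255] [0.645 0.157 0.286] [0.618 0.08  0.271] 185
y-ext [-0.138  0.032] [-0.24097016  0.63747838]
reader body top [ 0.4543 -0.2159  0.0482] 146
```

Request:
apply_moves(
  motion=[
    {"wz": 4.1,"fingers": 0},
    {"x": 0.036,"y": -0.028,"z": -0.0083},
    {"x": 0.036,"y": -0.028,"z": -0.0083},
    {"x": 0.036,"y": -0.028,"z": -0.0083},
    {"x": 0.036,"y": -0.028,"z": -0.0083},
    {"x": 0.036,"y": -0.028,"z": -0.0083},
    {"x": 0.036,"y": -0.028,"z": -0.0083},
    {"x": 0.036,"y": -0.028,"z": -0.0083},
    {"x": 0.036,"y": -0.028,"z": -0.0083},
    {"x": 0.036,"y": -0.028,"z": -0.0083},
    {"x": 0.036,"y": -0.028,"z": -0.0083},
    {"x": 0.036,"y": -0.028,"z": -0.0083},
    {"x": 0.036,"y": -0.028,"z": -0.0083},
    {"x": 0.036,"y": -0.028,"z": -0.0083},
    {"x": 0.036,"y": -0.028,"z": -0.0083},
    {"x": 0.036,"y": -0.028,"z": -0.0083},
    {"x": 0.036,"y": -0.028,"z": -0.0083},
    {"x": 0.036,"y": -0.028,"z": -0.0083},
    {"x": 0.036,"y": -0.028,"z": -0.0083},
  ],
)

```text
invalid input at $.motion[0]: expected keys wx, wy, wz, x, y, z, fingers
```

Request:
apply_moves(
  motion=[
    {"wx": 0,"wy": 0,"wz": 4.1,"x": 0,"y": 0,"z": -0.03,"fingers": 0},
    {"wx": 0,"wy": 0,"wz": 0,"x": 0.043,"y": -0.0335,"z": -0.008,"fingers": 0},
    {"wx": 0,"wy": 0,"wz": 0,"x": 0.043,"y": -0.0335,"z": -0.008,"fingers": 0},
    {"wx": 0,"wy": 0,"wz": 0,"x": 0.043,"y": -0.0335,"z": -0.008,"fingers": 0},
    {"wx": 0,"wy": 0,"wz": 0,"x": 0.043,"y": -0.0335,"z": -0.008,"fingers": 0},
    {"wx": 0,"wy": 0,"wz": 0,"x": 0.043,"y": -0.0335,"z": -0.008,"fingers": 0},
    {"wx": 0,"wy": 0,"wz": 0,"x": 0.043,"y": -0.0335,"z": -0.008,"fingers": 0},
    {"wx": 0,"wy": 0,"wz": 0,"x": 0.043,"y": -0.0335,"z": -0.008,"fingers": 0},
    {"wx": 0,"wy": 0,"wz": 0,"x": 0.043,"y": -0.0335,"z": -0.008,"fingers": 0},
    {"wx": 0,"wy": 0,"wz": 0,"x": 0.043,"y": -0.0335,"z": -0.008,"fingers": 0},
    {"wx": 0,"wy": 0,"wz": 0,"x": 0.043,"y": -0.0335,"z": -0.008,"fingers": 0},
    {"wx": 0,"wy": 0,"wz": 0,"x": 0.043,"y": -0.0335,"z": -0.008,"fingers": 0},
    {"wx": 0,"wy": 0,"wz": 0,"x": 0.043,"y": -0.0335,"z": -0.008,"fingers": 0},
    {"wx": 0,"wy": 0,"wz": 0,"x": 0.043,"y": -0.0335,"z": -0.008,"fingers": 0},
    {"wx": 0,"wy": 0,"wz": 0,"x": 0.043,"y": -0.0335,"z": -0.008,"fingers": 0},
    {"wx": 0,"wy": 0,"wz": 0,"x": 0.043,"y": -0.0335,"z": -0.008,"fingers": 0},
    {"wx": 0,"wy": 0,"wz": 0,"x": 0,"y": 0,"z": 0,"fingers": 0},
  ],
)

```text
clock: 2.22
ee_pos: [0.6843, 0.0991, 0.379]
orientation: [0.992, 0.123, -0.001, -0.001]
force: [0.0, -0.3, 0.2]
gripper_width: 0.002
finger_force: 0.0
```

Request:
apply_moves(
  motion=[
    {"wx": 0,"wy": 0,"wz": 0,"x": 0,"y": 0.0033,"z": 0.0393,"fingers": 0},
    {"wx": 0,"wy": 0,"wz": 0,"x": 0,"y": 0.0033,"z": 0.0393,"fingers": 0},
    {"wx": 0,"wy": 0,"wz": 0,"x": 0,"y": 0.0033,"z": 0.0393,"fingers": 0},
    {"wx": 0,"wy": 0,"wz": 0,"x": -0.024,"y": 0,"z": 0,"fingers": 0},
    {"wx": 0,"wy": 0,"wz": 0,"x": -0.024,"y": 0,"z": 0,"fingers": 0},
    {"wx": 0,"wy": 0,"wz": 0,"x": -0.0172,"y": 0,"z": 0.0093,"fingers": 0},
    {"wx": 0,"wy": 0,"wz": 0,"x": -0.0172,"y": 0,"z": 0.0093,"fingers": 0},
    {"wx": 0,"wy": 0,"wz": 0,"x": -0.0143,"y": 0,"z": 0.0143,"fingers": 0},
    {"wx": 0,"wy": 0,"wz": 0,"x": -0.0143,"y": 0,"z": 0.0143,"fingers": 0},
    {"wx": 0,"wy": 0,"wz": 0,"x": -0.0095,"y": 0,"z": 0.018,"fingers": 0},
    {"wx": 0,"wy": 0,"wz": 0,"x": -0.0095,"y": 0,"z": 0.018,"fingers": 0},
    {"wx": 0,"wy": 0,"wz": 0,"x": -0.0065,"y": 0,"z": 0.0165,"fingers": 0},
    {"wx": 0,"wy": 0,"wz": 0,"x": -0.0065,"y": 0,"z": 0.0165,"fingers": 0},
    {"wx": 0,"wy": 0,"wz": 0,"x": -0.0045,"y": 0,"z": 0.008,"fingers": 0},
    {"wx": 0,"wy": 0,"wz": 0,"x": -0.0045,"y": 0,"z": 0.008,"fingers": 0},
    {"wx": 0,"wy": 0,"wz": 0,"x": 0,"y": 0,"z": 0,"fingers": 0},
  ],
)

```text
clock: 4.22
ee_pos: [0.5372, 0.0496, 0.1305]
orientation: [0.993, 0.121, -0.001, -0.0]
force: [0.5, 0.6, 0.8]
gripper_width: -0.002
finger_force: 0.0
```

```bash
python3 - <<'E'
from h import *
s,_=snap('scene');t,_=snap('top')
c=lambda im,u,v,w,h: cv2.resize(im[v:v+h,u:u+w],(400,300),interpolation=cv2.INTER_CUBIC)
cv2.imwrite('pics/crop2.png',np.hstack([c(s,190,110,160,120),c(t,217,110,160,120)])[:,:,::-1])
E
```

```text
(no output)
```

View pics/crop2.png

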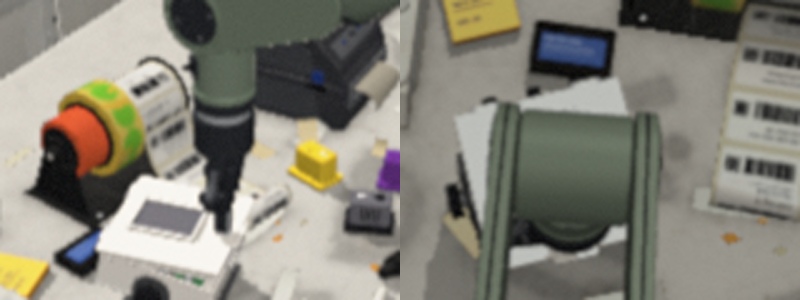

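The lid has swung down; the window pad shows in crop-left (170,215) and the fingers sit on the front strip at (222,215). Next, press it home gently.

Request:
apply_moves(
  motion=[
    {"wx": 0,"wy": 0,"wz": 0,"x": 0,"y": 0,"z": 0.003,"fingers": 0},
    {"wx": 0,"wy": 0,"wz": 0,"x": 0,"y": 0,"z": 0.003,"fingers": 0},
    {"wx": 0,"wy": 0,"wz": 0,"x": 0,"y": 0,"z": 0.003,"fingers": 0},
    {"wx": 0,"wy": 0,"wz": 0,"x": 0,"y": 0,"z": 0.003,"fingers": 0},
    {"wx": 0,"wy": 0,"wz": 0,"x": 0,"y": 0,"z": 0,"fingers": 0},
  ],
)

```text
clock: 4.95
ee_pos: [0.5375, 0.0496, 0.1187]
orientation: [0.993, 0.121, -0.001, -0.0]
force: [-0.2, -0.9, 0.1]
gripper_width: -0.002
finger_force: 0.0
```

Request:
apply_moves(
  motion=[
    {"wx": 0,"wy": 0,"wz": 0,"x": 0,"y": 0,"z": 0.003,"fingers": 0},
    {"wx": 0,"wy": 0,"wz": 0,"x": 0,"y": 0,"z": 0.002,"fingers": 0},
    {"wx": 0,"wy": 0,"wz": 0,"x": 0,"y": 0,"z": 0,"fingers": 0},
  ],
)

```text
clock: 5.32
ee_pos: [0.5377, 0.0495, 0.1139]
orientation: [0.993, 0.121, -0.0, -0.0]
force: [-0.1, 0.7, 0.2]
gripper_width: 0.003
finger_force: 0.0
```

Request:
apply_moves(
  motion=[
    {"wx": 0,"wy": 0,"wz": 0,"x": 0,"y": 0,"z": 0.002,"fingers": 0},
    {"wx": 0,"wy": 0,"wz": 0,"x": 0,"y": 0,"z": 0.002,"fingers": 0},
    {"wx": 0,"wy": 0,"wz": 0,"x": 0,"y": 0,"z": 0,"fingers": 0},
  ],
)

```text
clock: 5.7
ee_pos: [0.5383, 0.0496, 0.1108]
orientation: [0.993, 0.121, 0.0, 0.0]
force: [-0.6, 0.8, 4.1]
gripper_width: -0.0
finger_force: 2.0
```

Request:
apply_moves(
  motion=[
    {"wx": 0,"wy": 0,"wz": 0,"x": 0,"y": 0,"z": 0.002,"fingers": 0},
    {"wx": 0,"wy": 0,"wz": 0,"x": 0,"y": 0,"z": 0.002,"fingers": 0},
    {"wx": 0,"wy": 0,"wz": 0,"x": 0,"y": 0,"z": 0,"fingers": 0},
  ],
)

```text
clock: 6.08
ee_pos: [0.5374, 0.0495, 0.1054]
orientation: [0.993, 0.121, -0.001, -0.0]
force: [-0.0, -0.1, -0.0]
gripper_width: -0.0
finger_force: 0.0
```

Request:
apply_moves(
  motion=[
    {"wx": 0,"wy": 0,"wz": 0,"x": 0,"y": 0,"z": 0.002,"fingers": 0},
    {"wx": 0,"wy": 0,"wz": 0,"x": 0,"y": 0,"z": 0.002,"fingers": 0},
    {"wx": 0,"wy": 0,"wz": 0,"x": 0,"y": 0,"z": 0,"fingers": 0},
  ],
)

```text
clock: 6.45
ee_pos: [0.5381, 0.0495, 0.1038]
orientation: [0.993, 0.121, -0.0, 0.0]
force: [-4.4, 0.2, 10.0]
gripper_width: -0.001
finger_force: 5.2
```

Request:
apply_moves(
  motion=[
    {"wx": 0,"wy": 0,"wz": 0,"x": 0,"y": 0,"z": 0.001,"fingers": 0},
    {"wx": 0,"wy": 0,"wz": 0,"x": 0,"y": 0,"z": -0.05,"fingers": 0},
    {"wx": 0,"wy": 0,"wz": 0,"x": 0,"y": 0,"z": -0.06,"fingers": 0},
    {"wx": 0,"wy": 0,"wz": -8.5,"x": 0,"y": 0,"z": 0,"fingers": 0.075},
    {"wx": 0,"wy": 0,"wz": 0,"x": -0.03,"y": 0.0368,"z": 0,"fingers": 0.075},
    {"wx": 0,"wy": 0,"wz": 0,"x": -0.03,"y": 0.0368,"z": 0,"fingers": 0.075},
    {"wx": 0,"wy": 0,"wz": 0,"x": -0.03,"y": 0.0368,"z": 0,"fingers": 0.075},
    {"wx": 0,"wy": 0,"wz": 0,"x": -0.03,"y": 0.0368,"z": 0,"fingers": 0.075},
    {"wx": 0,"wy": 0,"wz": 0,"x": -0.03,"y": 0.0368,"z": 0,"fingers": 0.075},
    {"wx": 0,"wy": 0,"wz": 0,"x": -0.03,"y": 0.0368,"z": 0,"fingers": 0.075},
    {"wx": 0,"wy": 0,"wz": 0,"x": 0,"y": 0,"z": 0,"fingers": 0.075},
  ],
)

```text
clock: 7.82
ee_pos: [0.4547, -0.226, 0.2111]
orientation: [0.981, 0.192, -0.0, 0.0]
force: [-0.3, 0.3, 0.4]
gripper_width: 0.879
finger_force: 0.0
```

```bash
python3 - <<'E'
from h import *
out=[]
for nm in('top','scene'):
    im,d=snap(nm); P=cloud(nm,d)
    u,v,w,h=(217,125,120,90) if nm=='top' else (200,150,120,90)
    out.append(cv2.resize(im[v:v+h,u:u+w],(400,300),interpolation=cv2.INTER_CUBIC))
    psi=.243; ex=np.array([np.cos(psi),np.sin(psi)]); ey=np.array([-ex[1],ex[0]])
    e=P[...,:2]@ex; y=P[...,:2]@ey+.0786
    # lid plane: strip and whole
    L=(e>.525)&(e<.665)&(abs(y)<.075)&(P[...,2]>.085)&(P[...,2]<.16)
    n,m,s=plane(P[L]); print(nm,'lid n',n.round(4),m.round(4),s.round(4),L.sum(),'slope',np.arccos(n[2]).round(4),'az',np.arctan2(-n[1],-n[0]).round(3))
    n,m,s=plane(P[L&(e<.56)]); print(' strip mean',m.round(4), 'e',(m[:2]@ex).round(4))
    # dark pad
    g=cv2.cvtColor(im,cv2.COLOR_RGB2GRAY); pad=(e>.55)&(e<.67)&(abs(y)<.06)&(P[...,2]>.07)&(g<130)
    k,lab,st,ce=cv2.connectedComponentsWithStats(pad.astype(np.uint8)); i=1+st[1:,4].argmax()
    q=cv2.boxPoints(cv2.minAreaRect(np.argwhere(lab==i)[:,::-1].astype(np.float32))); X=P[lab==i]
    print(' pad px',q.round(1).tolist(),ce[i].round(1),'median xyz',X.mean(0).round(4)); C=onz(nm,q,X[:,2].mean()); print(C.round(4).tolist(),'centre',onz(nm,ce[i],X[:,2].mean()).round(4))
cv2.imwrite('pics/crop3.png',np.hstack(out)[:,:,::-1])
print(robot.get_state()['ee_pos'],robot.get_state()['joint_positions'])
E
```

```text
top lid n [-0.2096 -0.0546  0.9763] [0.5962 0.0672 0.1153] 0.0021 3569 slope 0.2183 az 0.255
 strip mean [0.5454 0.054  0.1034] e 0.5424
 pad px [[262.1000061035156, 161.39999389648438], [285.5, 155.8000030517578], [293.1000061035156, 187.39999389648438], [269.70001220703125, 193.0]] [277.6 174.5] median xyz [0.6096 0.0665 0.1192]
[[0.6422, 0.1046, 0.1192], [0.6564, 0.0472, 0.1192], [0.5775, 0.0287, 0.1192], [0.5635, 0.0856, 0.1192]] centre [[0.6096 0.0666 0.1192]]
scene lid n [-0.2134 -0.0497  0.9757] [0.5939 0.0704 0.1168] 0.0021 1418 slope 0.2209 az 0.229
 strip mean [0.5448 0.057  0.1053] e 0.5425
 pad px [[243.6999969482422, 199.89999389648438], [246.89999389648438, 191.10000610351562], [269.20001220703125, 199.39999389648438], [266.0, 208.10000610351562]] [256.7 199.7] median xyz [0.6127 0.0627 0.1212]
[[0.6474, 0.0853, 0.1212], [0.6658, 0.0399, 0.1212], [0.5796, 0.0402, 0.1212], [0.5636, 0.0845, 0.1212]] centre [[0.6126 0.0628 0.1212]]
[ 0.45535302 -0.22319352  0.21094971] [-6.26930261e-01  8.04567858e-02  1.72843802e+00  6.14737614e-04
  1.33327122e+00  5.54507273e-01]
```

View pics/crop3.png

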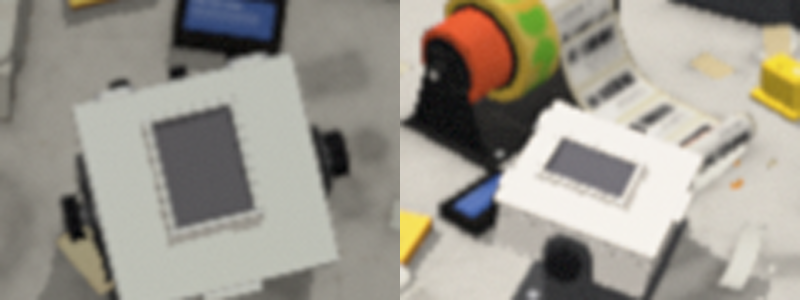

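The lid is shut: slope 0.219 matches the board's 0.21, and it meets a firm stop. The pad is visible at top (277.6,174.5), and its measured size of 81x59 mm is right. Now the grasp.

Request:
apply_moves(
  squeeze=50,
  motion=[
    {"wx": 0,"wy": 0,"wz": 0,"x": 0,"y": 0,"z": 0.045,"fingers": 0.075},
    {"wx": 0,"wy": 0,"wz": 0,"x": 0,"y": 0,"z": 0.045,"fingers": 0.075},
    {"wx": 0,"wy": 0,"wz": 0,"x": 0,"y": 0,"z": 0.045,"fingers": 0.075},
    {"wx": 0,"wy": 0,"wz": 0,"x": 0,"y": 0,"z": 0.04,"fingers": 0.075},
    {"wx": 0,"wy": 0,"wz": 0,"x": 0,"y": 0,"z": 0.021,"fingers": 0.075},
    {"wx": 0,"wy": 0,"wz": 0,"x": 0,"y": 0,"z": 0,"fingers": 0.075},
    {"wx": 0,"wy": 0,"wz": 0,"x": 0,"y": 0,"z": 0,"fingers": 0.03},
    {"wx": 0,"wy": 0,"wz": 0,"x": 0,"y": 0,"z": 0,"fingers": 0.02},
    {"wx": 0,"wy": 0,"wz": 0,"x": 0,"y": 0,"z": 0,"fingers": 0.02},
    {"wx": 0,"wy": 0,"wz": 0,"x": 0,"y": 0,"z": 0,"fingers": 0.02},
    {"wx": 0,"wy": 0,"wz": 0,"x": 0,"y": 0,"z": 0,"fingers": 0.02},
  ],
)

```text
clock: 9.3
ee_pos: [0.4571, -0.224, 0.0169]
orientation: [0.981, 0.194, 0.001, 0.001]
force: [0.7, 0.4, 7.5]
gripper_width: 0.414
finger_force: 51.9
```

Request:
apply_moves(
  motion=[
    {"wx": 0,"wy": 0,"wz": 0,"x": 0,"y": 0,"z": -0.03,"fingers": 0.02},
    {"wx": 0,"wy": 0,"wz": 0,"x": 0,"y": 0,"z": -0.05,"fingers": 0.02},
    {"wx": 0,"wy": 0,"wz": 0,"x": 0,"y": 0,"z": -0.05,"fingers": 0.02},
    {"wx": 0,"wy": 0,"wz": 0,"x": 0,"y": 0,"z": -0.05,"fingers": 0.02},
    {"wx": 0,"wy": 0,"wz": 8.5,"x": 0,"y": 0,"z": 0,"fingers": 0.02},
    {"wx": 0,"wy": 0,"wz": 0,"x": 0.0294,"y": -0.035,"z": 0,"fingers": 0.02},
    {"wx": 0,"wy": 0,"wz": 0,"x": 0.0294,"y": -0.035,"z": 0,"fingers": 0.02},
    {"wx": 0,"wy": 0,"wz": 0,"x": 0.0294,"y": -0.035,"z": 0,"fingers": 0.02},
    {"wx": 0,"wy": 0,"wz": 0,"x": 0.0294,"y": -0.035,"z": 0,"fingers": 0.02},
    {"wx": 0,"wy": 0,"wz": 0,"x": 0.0294,"y": -0.035,"z": 0,"fingers": 0.02},
    {"wx": 0,"wy": 0,"wz": 0,"x": 0.0294,"y": -0.035,"z": 0,"fingers": 0.02},
    {"wx": 0,"wy": 0,"wz": 0,"x": 0.0294,"y": -0.035,"z": 0,"fingers": 0.02},
    {"wx": 0,"wy": 6.3,"wz": 0,"x": 0,"y": 0,"z": 0,"fingers": 0.02},
    {"wx": 0,"wy": 6.3,"wz": 0,"x": 0,"y": 0,"z": 0,"fingers": 0.02},
    {"wx": 0,"wy": 0,"wz": 0,"x": 0,"y": 0,"z": 0,"fingers": 0.02},
    {"wx": 0,"wy": 0,"wz": 0,"x": 0,"y": 0,"z": 0,"fingers": 0.02},
  ],
)

```text
clock: 11.3
ee_pos: [0.5969, 0.0638, 0.1956]
orientation: [0.987, 0.12, 0.109, -0.013]
force: [0.1, 0.2, -0.5]
gripper_width: 0.412
finger_force: 50.9
```

```bash
python3 - <<'E'
from h import *
s=robot.get_state(); R=Rn.from_quat(s['orientation']).as_matrix(); print(s['ee_pos'],s['finger_force'],s['force'],s['joint_positions'].round(2)); print(R.round(4))
n=np.array([-.2104,-.0522,.9762]); tgt=np.array([.6096,.0666,.1192])+.0169*n
print('tilt err',np.arccos(-R[:,2]@n),'rel tool axes',(R.T@n).round(4),'to go (tool)',(R.T@(tgt-s['ee_pos'])).round(4))
im,d=snap('scene');t,_=snap('top')
cv2.imwrite('pics/crop4.png',np.hstack([cv2.resize(im[110:230,190:350],(400,300),interpolation=2),cv2.resize(t[125:215,217:337],(400,300),interpolation=2)])[:,:,::-1])
E
```

```text
[0.59685946 0.06381116 0.19555962] 50.88450908660889 [ 0.08853337  0.1531725  -0.49647822] [-0.07  0.16  1.69  0.08  1.08  1.23]
[[ 9.476e-01  2.395e-01  2.113e-01]
 [ 2.338e-01 -9.709e-01  5.190e-02]
 [ 2.176e-01  2.000e-04 -9.760e-01]]
tilt err 0.006437946749803578 rel tool axes [ 8.e-04  5.e-04 -1.e+00] to go (tool) [-0.0039  0.0003  0.0605]
```

View pics/crop4.png

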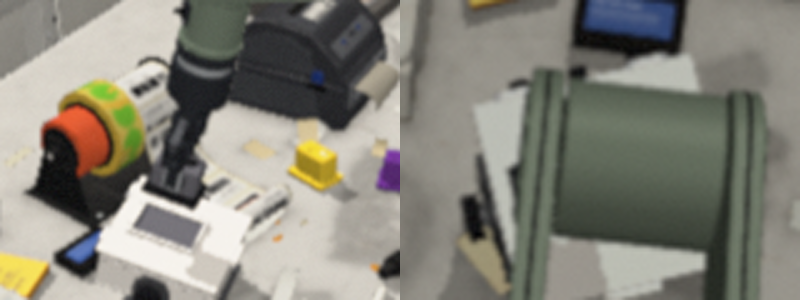

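Request:
apply_moves(
  motion=[
    {"wx": 0,"wy": 0,"wz": 0,"x": -0.002,"y": 0.0002,"z": 0.025,"fingers": 0.02},
    {"wx": 0,"wy": 0,"wz": 0,"x": -0.002,"y": 0.0002,"z": 0.025,"fingers": 0.02},
    {"wx": 0,"wy": 0,"wz": 0,"x": 0,"y": 0,"z": 0,"fingers": 0.02},
  ],
)

```text
clock: 11.78
ee_pos: [0.6022, 0.0654, 0.1431]
orientation: [0.987, 0.12, 0.106, -0.014]
force: [-0.8, 0.2, -2.1]
gripper_width: 0.419
finger_force: 50.9
```

```bash
python3 - <<'E'
from h import *
s=robot.get_state(); R=Rn.from_quat(s['orientation']).as_matrix(); print(s['ee_pos'],s['force'])
n=np.array([-.2104,-.0522,.9762]); W=np.array([.6096,.0666,.1192]); print('to go',(R.T@(W+.0169*n-s['ee_pos'])).round(4))
im,d=snap('scene'); P=cloud('scene',d)
z=10; u,v,w,h=220,165,80,60
big=cv2.resize(im[v:v+h,u:u+w],(w*z,h*z),interpolation=2).copy()
c,f=K('scene'); ex=np.array([np.cos(.243)*.9762,np.sin(.243)*.9762,.2168]); ey=np.cross(n,ex)
def proj(X):
    q=X@np.array(c['R']).T+c['t']; p=q[:,:2]/q[:,2:]; p=p*(1+c['k1']*(p**2).sum(1,keepdims=True)); return p*f+[c['cx'],c['cy']]
def draw(C,a,b,col):
    X=np.array([C+i*a*ex+j*b*ey for i,j in((1,1),(1,-1),(-1,-1),(-1,1))]); q=((proj(X)-[u,v]+.5)*z).astype(int); cv2.polylines(big,[q],True,col,1)
draw(W+.004*n,.0445,.0345,(255,0,0))
o=s['ee_pos']+.0169*R[:,2]; draw(o,.036,.026,(0,255,0)); draw(o+.01*n,.036,.026,(0,255,0)); draw(o+.049*n,.03,.018,(0,255,255))
cv2.imwrite('pics/crop5.png',big[:,:,::-1])
E
```

```text
[0.60221303 0.06539393 0.14305685] [-0.8212117   0.23905692 -2.13178689]
to go [0.0021 0.0006 0.008 ]
```

View pics/crop5.png

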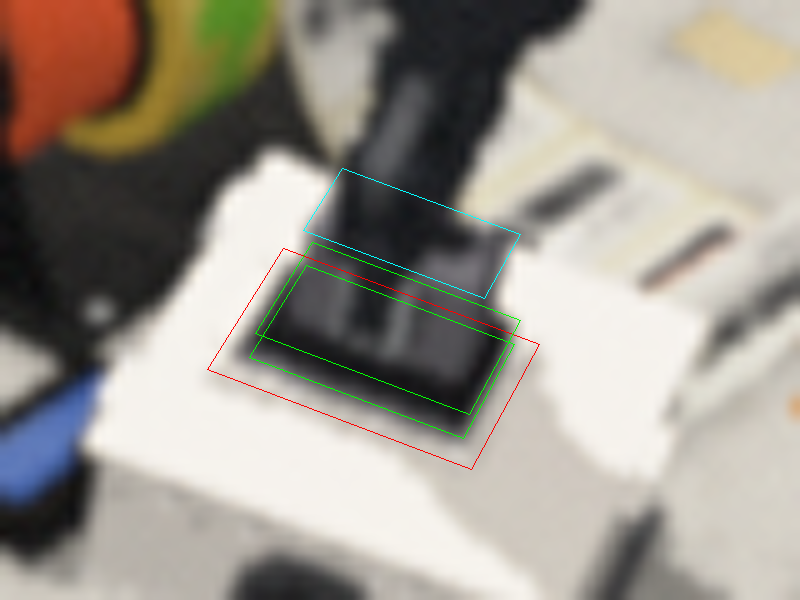

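The reader hangs just over the window and its foot outline is at about crop (250-515,270-437), matching the projected pose within about 1 px. Pose readings are noisy, so I'll average some before lowering.

```bash
cat > avg.py <<'E'
from h import *
A=[];Q=[];F=[]
for _ in range(14):
    robot.snapshot('scene'); s=robot.get_state(); A.append(s['ee_pos']);Q.append(s['orientation']);F.append(np.r_[s['force'],s['finger_force']])
R=Rn.from_quat(Q).mean().as_matrix(); p=np.mean(A,0); F=np.array(F)
n=np.array([-.2104,-.0522,.9762]); W=np.array([.6096,.0666,.1192])
print(s['clock'],p.round(4),np.std(A,0).round(4),'n in tool',(R.T@n).round(4),'toolx az',np.arctan2(R[1,0],R[0,0]).round(4),'to go',(R.T@(W+.0169*n-p)).round(4))
print('F',F.mean(0).round(2),F.std(0).round(2),'normal push',(F[:,:3]@n).mean().round(2), 'F tool',(R.T@F[:,:3].mean(0)).round(2))
E
python3 avg.py
```

```text
12.525 [0.604  0.0653 0.1464] [0.0005 0.     0.0006] n in tool [ 2.7e-03  6.0e-04 -1.0e+00] toolx az 0.2423 to go [-0.0003  0.0001  0.0109]
F [ 1.700e-01 -2.000e-02 -1.360e+00  5.088e+01] [0.46 0.38 0.61 0.  ] normal push -1.37 F tool [-0.14  0.06  1.37]
```

Request:
apply_moves(
  motion=[
    {"wx": 0,"wy": 0,"wz": 0,"x": 0,"y": 0,"z": 0.003,"fingers": 0.02},
    {"wx": 0,"wy": 0,"wz": 0,"x": 0,"y": 0,"z": 0.003,"fingers": 0.02},
    {"wx": 0,"wy": 0,"wz": 0,"x": 0,"y": 0,"z": 0.002,"fingers": 0.02},
    {"wx": 0,"wy": 0,"wz": 0,"x": 0,"y": 0,"z": 0.001,"fingers": 0.02},
    {"wx": 0,"wy": 0,"wz": 0,"x": 0,"y": 0,"z": 0.001,"fingers": 0.02},
    {"wx": 0,"wy": 0,"wz": 0,"x": 0,"y": 0,"z": 0,"fingers": 0.02},
    {"wx": 0,"wy": 0,"wz": 0,"x": 0,"y": 0,"z": 0,"fingers": 0.02},
  ],
)

```text
clock: 13.4
ee_pos: [0.6054, 0.0659, 0.1364]
orientation: [0.987, 0.12, 0.109, -0.013]
force: [-5.3, 0.6, 6.0]
gripper_width: 0.411
finger_force: 51.8
```

```bash
python3 avg.py
```

```text
14.1 [0.6054 0.0659 0.1364] [0. 0. 0.] n in tool [ 1.1e-03  3.0e-04 -1.0e+00] toolx az 0.2425 to go [0.0004 0.0003 0.0009]
F [-5.18 -0.26  5.73 51.75] [0.54 0.63 0.37 0.  ] normal push 6.7 F tool [-3.72 -0.99 -6.7 ]
```

Request:
apply_moves(
  motion=[
    {"wx": 0,"wy": 0,"wz": 0,"x": -0.001,"y": 0,"z": 0,"fingers": 0.02},
    {"wx": 0,"wy": 0,"wz": 0,"x": 0,"y": 0,"z": 0.0007,"fingers": 0.02},
    {"wx": 0,"wy": 0,"wz": 0,"x": 0,"y": 0,"z": 0,"fingers": 0.02},
  ],
)

```text
clock: 14.48
ee_pos: [0.6054, 0.0659, 0.1364]
orientation: [0.987, 0.12, 0.11, -0.013]
force: [-4.6, 1.5, 8.8]
gripper_width: 0.413
finger_force: 52.4
```

```bash
python3 avg.py; python3 - <<'E'
from h import *
S=np.load('pics/last_scene.npz')
im,d=snap('scene'); P=cloud('scene',d)
z=10; u,v,w,h=220,165,80,60
big=cv2.resize(im[v:v+h,u:u+w],(w*z,h*z),interpolation=2).copy()
s=robot.get_state(); R=Rn.from_quat(s['orientation']).as_matrix()
c,f=K('scene'); n=-R[:,2]; ex=R[:,0]; ey=-R[:,1]
def proj(X):
    q=X@np.array(c['R']).T+c['t']; p=q[:,:2]/q[:,2:]; p=p*(1+c['k1']*(p**2).sum(1,keepdims=True)); return p*f+[c['cx'],c['cy']]
o=s['ee_pos']-.0169*n
for C,a,b,col in((o,.036,.026,(0,255,0)),(o+.01*n,.036,.026,(0,255,0)),(o+.004*n,.0445,.0345,(255,0,0))):
    q=((proj(np.array([C+i*a*ex+j*b*ey for i,j in((1,1),(1,-1),(-1,-1),(-1,1))]))-[u,v]+.5)*z).astype(int); cv2.polylines(big,[q],True,col,1)
cv2.imwrite('pics/crop6.png',big[:,:,::-1])
E
```

```text
15.175 [0.6054 0.0658 0.1364] [0. 0. 0.] n in tool [ 3.e-03  4.e-04 -1.e+00] toolx az 0.2425 to go [0.0004 0.0003 0.0008]
F [-4.79  0.72  8.75 52.44] [0.47 0.54 0.28 0.  ] normal push 9.51 F tool [-2.45 -1.85 -9.52]
```

View pics/crop6.png

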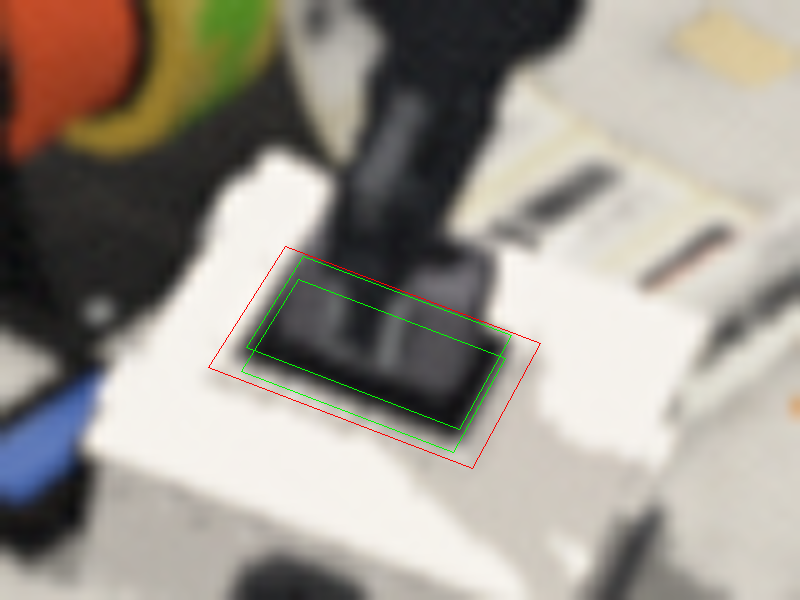

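The foot's lower edge is now hidden behind the frame wall at about crop (350,400), and TCP height is within 1 mm of the predicted pad contact, so it is seated inside the frame. The normal push is about 10 N with a 52 N grip and no motion, so I'm handing in.

```bash
python3 -c "
from h import *
print(robot.close_job())"
```

```text
the job is handed in; nothing more can be done
None
```

I shut the lid onto its catch and handed the job in with the reader gripped (about 52 N), seated in the window's frame and pressed with roughly 10 N; no verdict was returned.

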